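# Open two ratchet bar clamps on a glued-up seed flat

### The job

The glue in the wooden seed flat has set, so open both of the bar clamps that hold it. On each one, press the release plate of the sliding jaw down with a fingertip and, keeping it down, push the jaw back along its bar all the way to the end stop; then let go. Leave the flat lying where it is on the bars, pick nothing up, and do not disturb the other things on the bench.

Things in the scene. Friction and masses are not known exactly. Their poses are not given: they have to be found in the camera images.
- near_clamp: Nearer to the robot of two alike, parallel bar clamp fixed to the bench. Origin on the bench under the bar, where the closed sliding jaw's clamping face is. x: level along the bar, from the flat to the end stop (the way the jaw is pushed back, roughly the robot's left); z up. Steel bar 10 mm wide, top 56 mm high, x -255 to 236 mm. Head and screw: x -336 to -200 mm.
- near_jaw (a joint): near sliding jaw along its bar, m: 0 closed on the flat, 0.096 fully back. Dark casting 95 x 44 mm: front jaw 14 mm thick, 116 mm high; sleeve round the bar, top 69 mm high; rear horn. Friction about 3 N plus 12 N per m/s; stays where left. The ratchet lets it back a few mm at most unless the release plate is held down.
- near_release (a joint): how far the near release plate is pressed down, m: 0 up, 0.010 at the bottom. Sprung: about 2.5 N to start it, 5.5 N at the bottom. Held 5 mm or more down it frees the jaw; let go, it springs up and the pawl catches again. It rides with the jaw.
- near_plate (a point): centre of the top of the near release plate: level ribbed steel plate, 56 mm along the bar, 32 mm wide, top 93 mm above the bench when up; in the well between front jaw and horn. The horn's face is 32 mm from it towards the end stop, the front jaw's back 37 mm the other way. Moves with the jaw and as pressed.
- near_horn (a point): middle of the top edge of the near jaw's rear horn, on the face towards the release plate: push here towards the end stop. Upright face 44 mm wide, from 120 mm down to 70 mm above the bench; the horn is 12 mm thick. Moves with the jaw.
- near_stop (a point): near clamp's end stop: middle of the top edge of its face towards the jaw. Dark cast block 30 x 44 mm, 76 mm high, near the tail end of the bar; the jaw's rear meets it when fully back.
- far_clamp: Farther from the robot of two alike, parallel bar clamp fixed to the bench. Origin on the bench under the bar, where the closed sliding jaw's clamping face is. x: level along the bar, from the flat to the end stop (the way the jaw is pushed back, roughly the robot's left); z up. Steel bar 10 mm wide, top 56 mm high, x -255 to 236 mm. Head and screw: x -336 to -200 mm.
- far_jaw (a joint): far sliding jaw along its bar, m: 0 closed on the flat, 0.096 fully back. Dark casting 95 x 44 mm: front jaw 14 mm thick, 116 mm high; sleeve round the bar, top 69 mm high; rear horn. Friction about 3 N plus 12 N per m/s; stays where left. The ratchet lets it back a few mm at most unless the release plate is held down.
- far_release (a joint): how far the far release plate is pressed down, m: 0 up, 0.010 at the bottom. Sprung: about 2.5 N to start it, 5.5 N at the bottom. Held 5 mm or more down it frees the jaw; let go, it springs up and the pawl catches again. It rides with the jaw.
- far_plate (a point): centre of the top of the far release plate: level ribbed steel plate, 56 mm along the bar, 32 mm wide, top 93 mm above the bench when up; in the well between front jaw and horn. The horn's face is 32 mm from it towards the end stop, the front jaw's back 37 mm the other way. Moves with the jaw and as pressed.
- far_horn (a point): middle of the top edge of the far jaw's rear horn, on the face towards the release plate: push here towards the end stop. Upright face 44 mm wide, from 120 mm down to 70 mm above the bench; the horn is 12 mm thick. Moves with the jaw.
- far_stop (a point): far clamp's end stop: middle of the top edge of its face towards the jaw. Dark cast block 30 x 44 mm, 76 mm high, near the tail end of the bar; the jaw's rear meets it when fully back.
- flat: wooden seed flat (shallow open tray with slatted bottom), 199 mm along the bars, 280 mm across them, 60 mm high, about 0.6 kg, lying loose on the two bars between the heads and the sliding jaws, its top 116 mm above the bench; origin at the centre of its underside, x along the bars
- pot: small terracotta pot, 56 mm across the rim, 54 mm high, standing on the bench between the two bars; origin at the centre of its underside. Leave it alone
- brush: wooden-handled brush, 160 mm long, lying on the bench on the robot's side of the near clamp; origin on its underside, near its middle. Leave it alone
- glue: white plastic glue bottle, 56 mm across, 150 mm high, standing beyond the flat; origin at the centre of its underside. Leave it alone
- slat: loose wooden slat 240 x 45 x 12 mm lying beyond the tail ends of the clamps; origin at the centre of its underside. Leave it alone
- dibber: turned wooden dibber, 190 mm long, 30 mm thick, lying beyond the tail end of the near clamp; origin on its underside, near its middle. Leave it alone
- pack: black six-cell plant pack, 166 x 116 x 52 mm, standing beyond the far clamp; origin at the centre of its underside. Leave it alone

How it is judged:
At the end, for the whole second after the job is handed in: Both sliding jaws stand fully back, within 8 mm of the end stop, and at rest; the flat lies still and level on the bars, within 12 mm of where it was; every bystander is within 20 mm of where it was (value of joint each of near_jaw, far_jaw above 0.088 m and velocity of joint near_jaw between -0.01 and 0.01 m/s and velocity of joint far_jaw between -0.01 and 0.01 m/s and distance of flat from where it was at the start of the episode below 0.012 m and angle between flat's own z axis and vertical below 0.05 rad and linear speed of flat below 0.02 m/s and distance of each of pot, brush, glue, slat, dibber, pack from where it was at the start of the episode below 0.02 m); the robot touches nothing.
It fails at once if the flat is lifted, carried or pushed about (moved more than 15 mm) (distance of flat from where it was at the start of the episode above 0.015 m).
It fails at once if a bystander is picked up or disturbed (moved more than 20 mm) (distance of any of pot, brush, glue, slat, dibber, pack from where it was at the start of the episode above 0.02 m).
It also fails if it takes over 48 s, if anything falls off the work surface, if the arm or the gripper's body presses on something with over 40 N, if the wrist force passes 120 N, or if a joint passes its speed limit or range.

### The arm

A 6-joint arm with a two-finger parallel gripper is mounted at the origin on the work surface. World frame = base frame: x ahead of the robot, y to its left, z up, the work surface at z = 0. Lengths are in m, angles in rad, forces in N, time in s.
With the tool pointing down it reaches from about 0.25 to 0.725 m from the base axis. Payload 4 kg.
Tool frame: the origin (TCP) lies midway between the tips of the shut fingers; the grasp point (between the pads) lies bot.pinch_z behind it (bot.pinch_z is the distance from the TCP to the grasp point, in m); z points along the fingers, y is the line along which they close (so a half turn about z gives the same grasp; the last joint's range is limited). The gripper opens to 85 mm and grips with 20 to 120 N. Pads are 22 mm wide; open, the fingers measure 114 mm over their backs; the gripper's body (76 mm by 85 mm) begins 54 mm behind the grasp point. The pads swing forward as they close: fully open they stand 13 mm farther back than shut.
Start: joints at [-1.262, 0.241, 0.005, 1.335, 0, 1.571], TCP at [0.152, -0.476, 0.231] pointing down, gripper open.
Joint ranges: [-2.72, 2.72], [-1.05, 1.87], [-1.09, 1.28], [-1.99, 2.15], [-1.42, 1.44], [-3.14, 3.14]. Speed limits (rad/s): [2.79, 2.79, 3.14, 3.14, 3.14, 3.14].

### API

Orientations are given as a unit quaternion [x, y, z, w].
In Python, from workcell import bot gives the robot as it stands.
- The arm moves only by the tool run_rows, called as name(argument=value, ...), one argument or row to a line, values as JSON. Schema: {"type":"object","properties":{"steps":{"type":"array","items":{"type":"array","items":{"type":"array","items":{"type":"number"},"minItems":7,"maxItems":7},"minItems":1,"maxItems":10},"minItems":1,"maxItems":1},"only":{"type":"string"},"quiet":{"type":"boolean"},"lines":{"type":"string"}},"required":["steps"],"additionalProperties":false}. steps is a list that holds a single list of rows (three levels of brackets), with 1 to 10 rows, each of 7 numbers: a rotation vector rx, ry, rz in shares of 4 rad (1.0 is 4 rad), then dx, dy, dz in fractions of the full range, 1 being 0.8 m, then the finger opening in m; each row is the pose to reach, as a shift and turn from the pose commanded when the call began, along the tool's axes at that moment; what a row does not reach only later rows make up. A row lasts 1/8 s, in which the tool goes at most 0.0625 m and 0.188 rad, less where a joint would pass 70% of its speed; a pose out of reach is approached as far as the arm can. The fingers move at their own pace and stop on an object; the grip force is fixed at half the most. Time passes only in rows, so rows that do not move let the fingers close. The tool returns the time, the measured TCP pose, the force, the opening and the grip force at its end. only (a regular expression) keeps the lines of the reply that match it, lines (a string "A,B") keeps lines A to B, and quiet returns only ok. Shift and turn numbers lie between -1 and 1, and a call with a number outside is refused. Input that does not fit is refused with a message, and nothing moves.
- bot.get_obs(): the state, without advancing time (a new reading comes with each control period).
- bot.camera(name): name is "side" or "top" or "wrist"; returns the picture (480x640x3 uint8, red, green, blue); there is no depth.
- bot.calibration(name): a dict with "mtx" (3x3 intrinsics, pixels), "R" (3x3) and "t" (3): a world point X has camera coordinates R X + t. Camera axes: x right, y down, z forward; pixel columns grow to the right and rows downward; lengths in m; the calibration is good to about 2 mm. The wrist camera is an equidistant fisheye: a pixel r from the principal point sees the ray r / f radians off the axis. A picture is of the moment at which its call begins: read the wrist's pose just before it. calibration takes no time and is no camera call; for the wrist camera it gives the pose at the moment of the call.
- bot.job_done(): hands the job in; it is judged then, once.
The state is a dict: "clock": time; "joint_pos": joint angles; "joint_vel": joint speeds; "tau": joint torques, N m; "eef_pos": TCP position; "tool_rot": TCP orientation; "ft_force": force on the tool from outside, world axes, zero at the start; "ft_torque": the same for the moment, N m; "grip_width": finger opening in m; "grasp_force": force on a finger pad.
Only numpy, scipy, OpenCV 4.12 (cv2) and the standard library are available. Lean on these libraries where they do the work, as an engineer would, in place of code of your own. Each camera call takes 0.05 s, during which the arm holds its last target. There are 200 camera calls.

## Working session

There is one attempt and no reset: what is moved stays moved. The work goes in short steps, Python scripts to look and compute and a tool call to move; the robot and the scene stay as the last step left them, time stands still between calls to the robot, and variables do not carry over. Pictures are saved under pics/ and viewed, at most 10 in all, crops included, and the job is handed in when it is done.

```bash
ls; mkdir -p pics; python3 - <<'E'
from workcell import bot
import cv2
o=bot.get_obs();print(o['clock'],o['eef_pos'],o['tool_rot'],o['grip_width'],bot.pinch_z)
for n in("side","top"):
    cv2.imwrite(f"pics/{n}0.png",bot.camera(n)[:,:,::-1]);c=bot.calibration(n);print(c['mtx'],c['R'],c['t'])
E
```

```text
pics
workcell.py
0.0 [ 0.15176046 -0.47575867  0.23041242] [ 9.88102271e-01  1.53794777e-01 -1.61482515e-04 -1.02138484e-03] 0.08525785414366231 0.0187
[[496.68912627   0.         318.93011058]
 [  0.         496.68912627 244.62383913]
 [  0.           0.           1.        ]] [[ 0.88179184 -0.47148612  0.01199981]
 [-0.32956042 -0.6341586  -0.69945178]
 [ 0.33739159  0.61281621 -0.71457904]] [-0.47763911  0.36574082  0.6834558 ]
[[463.41766334   0.         321.90109302]
 [  0.         463.41766334 236.30890569]
 [  0.           0.           1.        ]] [[ 0.01300007 -0.99982255  0.01363311]
 [-0.99829463 -0.0137538  -0.05673332]
 [ 0.05691076 -0.01287232 -0.99829628]] [0.12033235 0.60033373 0.93708677]
```

View pics/side0.png

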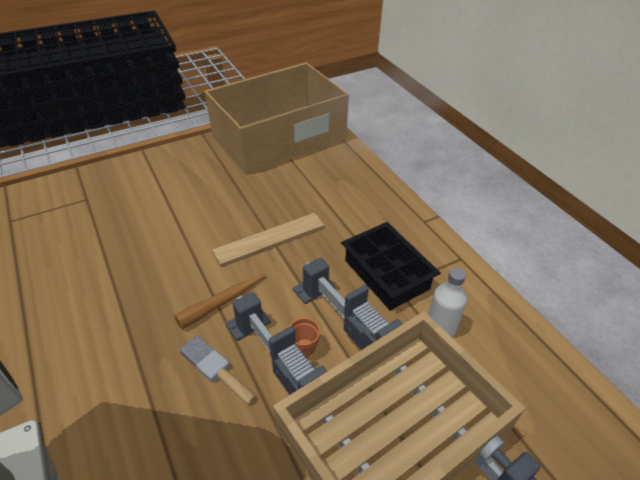

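View pics/top0.png

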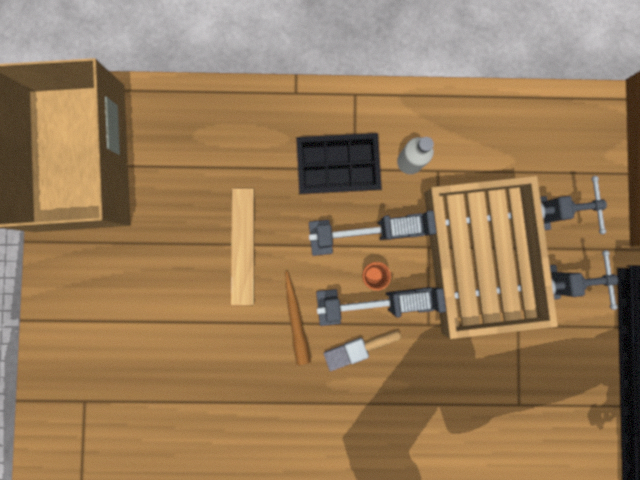

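The side view shows the near plate at about (297,362) and the far plate at about (370,318). In the top view they are at about (414,301) and (405,226), with the end stops at (328,306) and (320,237). I'll enlarge both views to measure.

```bash
python3 - <<'E'
import cv2,numpy as np
s=cv2.imread('pics/side0.png')[250:410,220:420];t=cv2.imread('pics/top0.png')[200:340,300:460]
s=cv2.resize(s,None,fx=2.,fy=2.,interpolation=3);t=cv2.resize(t,None,fx=2.5,fy=2.5,interpolation=3)
o=np.zeros((350,800,3),np.uint8);o[:320,:400]=s;o[:350,400:]=t
cv2.imwrite('pics/z.png',o)
E
```

```text
(no output)
```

View pics/z.png

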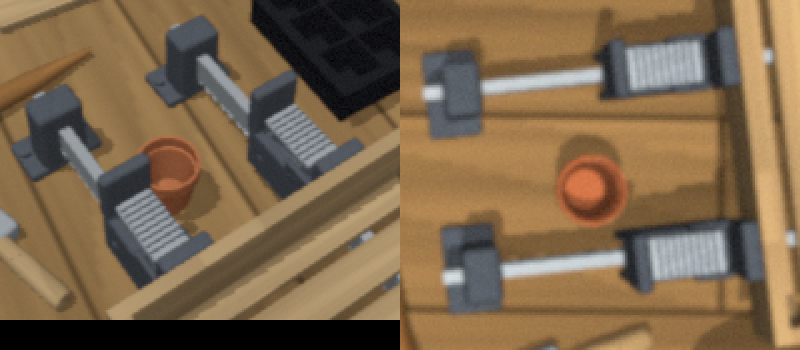

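The crop shows the ribbed plates clearly, at zoom (687,255) and (666,65) in the top half. The front jaw hides a bit of each plate in the side view.

```bash
cat >h.py <<'E'
import numpy as np,cv2
from workcell import bot
def ray(n,uv):
    c=bot.calibration(n);K,R,t=map(np.array,(c['mtx'],c['R'],c['t']))
    d=R.T@np.linalg.solve(K,[*uv,1]);return -R.T@t,d/np.linalg.norm(d)
def plane(n,uv,z):
    o,d=ray(n,uv);return o+d*(z-o[2])/d[2]
def tri(a,b):
    (o,d),(p,e)=ray('side',a),ray('top',b)
    s=np.linalg.lstsq(np.c_[d,-e],p-o,rcond=None)[0];A=o+d*s[0];B=p+e*s[1];return (A+B)/2,np.linalg.norm(A-B)
E
python3 - <<'E'
from h import *
np.set_printoptions(precision=4,suppress=True)
for n,w in(('top',(200,340,300,432)),('side',(250,400,220,405))):
    im=cv2.imread(f'pics/{n}0.png');h=cv2.cvtColor(im,cv2.COLOR_BGR2HSV)
    m=((h[...,1]<50)&(h[...,2]>115)).astype(np.uint8);k=np.zeros_like(m);k[w[0]:w[1],w[2]:w[3]]=1;m*=k
    m=cv2.morphologyEx(m,cv2.MORPH_CLOSE,np.ones((3,3)))
    N,l,st,c=cv2.connectedComponentsWithStats(m)
    for i in range(1,N):
        if st[i,4]>40:
            r=cv2.minAreaRect(np.argwhere(l==i)[:,::-1].astype(np.float32))
            print(n,st[i],c[i],'rect',np.array(r[0]),r[1],r[2],'z.093',plane(n,r[0],.093),'z.056',plane(n,r[0],.056))
for nm,a,b in(('nearplate',(296,362),(414.8,302)),('farplate',(371,317.5),(406.4,226))): print(nm,tri(a,b))
# stop tops (face edge toward jaw mid)
for nm,a,b in(('nearstop',(220+67/2,250+110/2),(300+98/2.5,200+269/2.5)),):print(nm,tri(a,b))
E
```

```text
top [390 216  32  21 539] [405.384  225.6475] rect [405.5854 225.7683] (18.00033950805664, 30.589534759521484) 83.6598129272461 z.093 [ 0.6165 -0.0292  0.093 ] z.056 [ 0.6196 -0.0364  0.056 ]
top [332 227  49  11 321] [356.2679 232.0156] rect [356.0547 232.0328] (6.606369972229004, 48.66777038574219) 84.14398956298828 z.093 [0.6033 0.0648 0.093 ] z.056 [0.6058 0.0616 0.056 ]
top [309 234   9   7  58] [312.931  236.9655] rect [313. 237.] (6.0, 8.0) 90.0 z.093 [0.5928 0.1462 0.093 ] z.056 [0.5948 0.1464 0.056 ]
top [399 292  32  21 546] [414.6593 301.8425] rect [414.6386 301.8861] (17.81116485595703, 31.14466667175293) 84.2894058227539 z.093 [ 0.4731 -0.0467  0.093 ] z.056 [ 0.4701 -0.0546  0.056 ]
top [340 300  50  11 325] [364.6092 304.9569] rect [364.4951 304.9505] (6.9652605056762695, 49.552852630615234) 84.2894058227539 z.093 [0.4663 0.0477 0.093 ] z.056 [0.463  0.0438 0.056 ]
top [317 307   9   8  63] [321.1111 310.5714] rect [321.  310.5] (7.0, 8.0) 90.0 z.093 [0.455  0.1292 0.093 ] z.056 [0.4512 0.1287 0.056 ]
side [319 277  26  30 202] [332.4406 290.9455] rect [332.5478 291.01
[... 346 characters left out ...]
ct [260.6 326.3] (30.799999237060547, 6.600000381469727) 53.13010025024414 z.093 [0.4531 0.0337 0.093 ] z.056 [0.4611 0.0588 0.056 ]
side [278 345  37  36 678] [295.4764 361.8584] rect [295.5 361.5] (34.600006103515625, 21.000003814697266) 53.130104064941406 z.093 [ 0.4741 -0.0493  0.093 ] z.056 [ 0.4833 -0.0289  0.056 ]
side [220 354   9  15  81] [222.7284 361.6049] rect [224. 361.] (8.0, 14.0) 0.0 z.093 [0.3795 0.0014 0.093 ] z.056 [0.3833 0.0247 0.056 ]
nearplate (array([ 0.4739, -0.0482,  0.0899]), np.float64(0.0026743215179065244))
farplate (array([ 0.6176, -0.0319,  0.0912]), np.float64(0.0030555813026580574))
nearstop (array([0.4615, 0.0932, 0.0743]), np.float64(0.005304298281060201))
```

The rows are not in the units I measure in: shifts go in shares of 0.8 m and turns go in shares of 4 rad. I convert before sending: 0.438 m / 0.8 = 0.5475, -0.318 m / 0.8 = -0.3975, 0.183 rad / 4 = 0.0458.

run_rows(
  steps=[
    [[0,0,0.0458,0.5475,-0.3975,0.0625,0],[0,0,0.0458,0.5475,-0.3975,0.0625,0],[0,0,0.0458,0.5475,-0.3975,0.0625,0],[0,0,0.0458,0.5475,-0.3975,0.0625,0],[0,0,0.0458,0.5475,-0.3975,0.0625,0],[0,0,0.0458,0.5475,-0.3975,0.0625,0],[0,0,0.0458,0.5475,-0.3975,0.0625,0],[0,0,0.0458,0.5475,-0.3975,0.0625,0],[0,0,0.0458,0.5475,-0.3975,0.0625,0],[0,0,0.0458,0.5475,-0.3975,0.0625,0]],
  ],
)

```text
clock: 1.35
eef_pos: [0.4736, -0.0377, 0.1803]
tool_rot: [0.998, 0.066, -0.001, -0.0]
ft_force: [-1.2, 0.1, -0.3]
grip_width: -0.0001
grasp_force: 0.0
```

run_rows(
  steps=[
    [[0,0,0,0,0,0,0],[0,0,0,0,0,0,0]],
  ],
)

```text
clock: 1.6
eef_pos: [0.4718, -0.0413, 0.1813]
tool_rot: [0.998, 0.062, -0.0, 0.0]
ft_force: [-0.8, -0.3, -0.3]
grip_width: 0.0004
grasp_force: 0.0
```

```bash
python3 - <<'E'
from h import *
o=bot.get_obs();print(o['clock'],o['eef_pos'],o['tool_rot'],o['ft_force'])
cv2.imwrite('pics/w1.png',bot.camera('wrist')[:,:,::-1])
c=bot.calibration('wrist');R,t=np.array(c['R']),np.array(c['t']);K=c['mtx']
for n,P in(('nplate',(.4735,-.0475,.093)),('fplate',(.617,-.03,.093)),('tcp',o['eef_pos'])):
    p=R@np.array(P)+t;th=np.arctan2(np.hypot(*p[:2]),p[2]);q=p[:2]/np.hypot(*p[:2])*th;print(n,q*K[0][0]+[K[0][2],K[1][2]])
E
```

```text
1.6 [ 0.47184431 -0.04129547  0.18131587] [ 9.98080027e-01  6.19369410e-02 -2.59561606e-04  8.27764168e-05] [-0.75548233 -0.34181296 -0.2811189 ]
nplate [327.49847709 243.48483763]
fplate [328.92901363  18.76018905]
tcp [317.19833819 310.74924312]
```

View pics/w1.png

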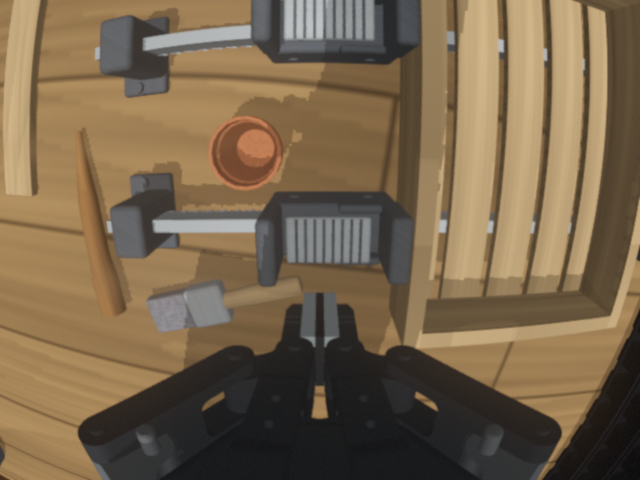

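The wrist view shows the near plate at about (328,240). The prediction was (327,243), so the position agrees and I'll press down.

To row units: 0.095 m / 0.8 = 0.1188, 0.09 m / 0.8 = 0.1125.

run_rows(
  steps=[
    [[0,0,0,0,0,0.0625,0],[0,0,0,0,0,0.0938,0],[0,0,0,0,0,0.1063,0],[0,0,0,0,0,0.1125,0],[0,0,0,0,0,0.1188,0],[0,0,0,0,0,0.1188,0]],
  ],
)

```text
clock: 2.4
eef_pos: [0.473, -0.0408, 0.0871]
tool_rot: [0.998, 0.063, 0.001, 0.001]
ft_force: [-1.8, -1.9, 4.2]
grip_width: -0.0004
grasp_force: 2.1
```

To row units: -0.05 m / 0.8 = -0.0625, -0.02 m / 0.8 = -0.025.

run_rows(
  steps=[
    [[0,0,0,0,0,0.0025,0],[0,0,0,0,-0.01,0.0025,0],[0,0,0,0,-0.025,0.0025,0],[0,0,0,0,-0.0438,0.0025,0],[0,0,0,0,-0.0625,0.0025,0]],
  ],
)

```text
clock: 3.02
eef_pos: [0.4678, 0.01, 0.0851]
tool_rot: [0.998, 0.063, 0.002, 0.001]
ft_force: [1.6, -4.4, 5.5]
grip_width: -0.0002
grasp_force: 4.4
```

To row units: -0.054 m / 0.8 = -0.0675, -0.05 m / 0.8 = -0.0625.

run_rows(
  steps=[
    [[0,0,0,0,-0.0188,0,0],[0,0,0,0,-0.0375,0,0],[0,0,0,0,-0.0525,0,0],[0,0,0,0,-0.0625,0,0],[0,0,0,0,-0.0675,0,0],[0,0,0,0,-0.0675,0,0]],
  ],
)

```text
clock: 3.78
eef_pos: [0.4613, 0.0616, 0.085]
tool_rot: [0.998, 0.065, 0.002, -0.002]
ft_force: [3.2, -0.3, 5.1]
grip_width: 0.0001
grasp_force: 2.5
```

To row units: -0.005 m / 0.8 = -0.0063, -0.003 m / 0.8 = -0.0038.

run_rows(
  steps=[
    [[0,0,0,0,-0.0038,0,0],[0,0,0,0,-0.0063,0,0],[0,0,0,0,-0.0063,0,0]],
  ],
)

```text
clock: 4.15
eef_pos: [0.461, 0.0631, 0.0849]
tool_rot: [0.998, 0.067, 0.001, -0.002]
ft_force: [2.7, -1.0, 5.0]
grip_width: -0.0001
grasp_force: 3.0
```

run_rows(
  steps=[
    [[0,0,0,0,-0.0025,0,0],[0,0,0,0,-0.005,0,0],[0,0,0,0,-0.005,0,0]],
  ],
)

```text
clock: 4.53
eef_pos: [0.4607, 0.0648, 0.0849]
tool_rot: [0.998, 0.068, 0.001, -0.003]
ft_force: [4.2, -2.8, 5.8]
grip_width: -0.0004
grasp_force: 3.1
```

```bash
python3 - <<'E'
from h import *
a=cv2.cvtColor(bot.camera('side'),4);b=cv2.cvtColor(bot.camera('wrist'),4)
cv2.imwrite('pics/c2.png',np.hstack([cv2.resize(a[230:400,200:400],(400,340)),cv2.resize(b[100:400,60:413],(400,340))]))
E
```

```text
(no output)
```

View pics/c2.png

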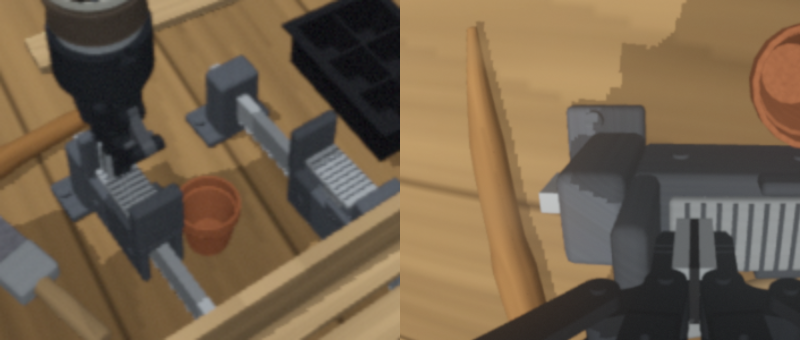

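The near jaw looks to be against its stop in both views. I'll push once more to confirm by force, then lift off.

To row units: -0.01 m / 0.8 = -0.0125, -0.005 m / 0.8 = -0.0063.

run_rows(
  steps=[
    [[0,0,0,0,-0.0063,0,0],[0,0,0,0,-0.0125,0,0],[0,0,0,0,-0.0125,0,0]],
  ],
)

```text
clock: 5.0
eef_pos: [0.4603, 0.0667, 0.0849]
tool_rot: [0.998, 0.071, 0.001, -0.002]
ft_force: [4.9, -10.1, 6.1]
grip_width: -0.0001
grasp_force: 7.1
```

run_rows(
  steps=[
    [[0,0,0,0,0.015,0,0],[0,0,0,0,0.0175,-0.025,0],[0,0,0,0,0.0175,-0.075,0],[0,0,0,0,0.0175,-0.125,0],[0,0,0,0,0.0175,-0.125,0],[0,0,0,0,0.0175,-0.125,0]],
  ],
)

```text
clock: 5.75
eef_pos: [0.4592, 0.0544, 0.1827]
tool_rot: [0.997, 0.072, -0.002, -0.006]
ft_force: [0.5, 0.9, 0.6]
grip_width: 0.0
grasp_force: 0.0
```

```bash
python3 - <<'E'
from h import *
from scipy.spatial.transform import Rotation as Q
o=bot.get_obs();R=Q.from_quat(o['tool_rot']);e=R.as_euler('xyz')
print(o['eef_pos'],R.as_matrix().round(4))
G=Q.from_matrix(np.c_[[.992,.125,0],[.125,-.992,0],[0,0,-1]])
print('rv',(R.inv()*G).as_rotvec(),'d',R.inv().apply(np.array([.6163,-.024,.183])-o['eef_pos']))
E
```

```text
[0.4591742  0.05443132 0.18271515] [[ 0.9897  0.1431 -0.0055]
 [ 0.1431 -0.9896  0.0111]
 [-0.0038 -0.0118 -0.9999]]
rv [-0.01173624  0.00394804  0.01827214] d [ 0.14427807  0.10009915 -0.00201741]
```

To row units: 0.144 m / 0.8 = 0.18, 0.1 m / 0.8 = 0.125, 0.018 rad / 4 = 0.0045.

run_rows(
  steps=[
    [[0,0,0.0045,0.18,0.125,0,0],[0,0,0.0045,0.18,0.125,0,0],[0,0,0.0045,0.18,0.125,0,0],[0,0,0.0045,0.18,0.125,0,0],[0,0,0.0045,0.18,0.125,0,0],[0,0,0.0045,0.18,0.125,0,0],[0,0,0.0045,0.18,0.125,0,0]],
  ],
)

```text
clock: 6.62
eef_pos: [0.6169, -0.0239, 0.1838]
tool_rot: [0.998, 0.063, -0.0, -0.005]
ft_force: [-0.2, 0.2, 0.2]
grip_width: 0.0001
grasp_force: 0.0
```

```bash
python3 - <<'E'
from h import *
a=cv2.cvtColor(bot.camera('top'),4);b=cv2.cvtColor(bot.camera('wrist'),4)
cv2.imwrite('pics/c3.png',np.hstack([cv2.resize(a[180:350,270:470],(400,340)),cv2.resize(b[100:400,160:513],(400,340))]))
o=bot.get_obs();print(o['eef_pos'],o['tool_rot'])
c=bot.calibration('wrist');R,t=np.array(c['R']),np.array(c['t']);K=c['mtx']
p=R@np.array((.617,-.03,.093))+t;th=np.arctan2(np.hypot(*p[:2]),p[2]);q=p[:2]/np.hypot(*p[:2])*th*K[0][0]+[K[0][2],K[1][2]];print(q,(q-[160,100])*400/353+[400,0])
E
```

```text
[ 0.61732101 -0.0240625   0.18399064] [ 9.98014382e-01  6.27686475e-02  2.31670619e-05 -5.23343281e-03]
[328.22562922 244.98088228] [590.62394246 164.28428587]
```

View pics/c3.png

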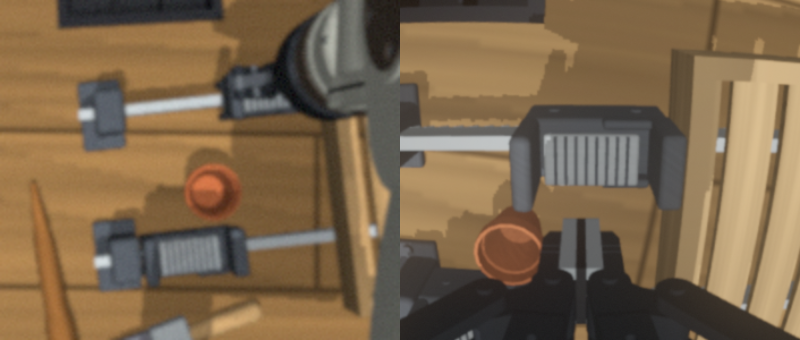

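The top view shows the near jaw against its stop. In the wrist view the far plate is at (591,161), against a predicted (591,164), so the tool is lined up. Next I press and push the far jaw.

To row units: 0.0995 m / 0.8 = 0.1244, 0.094 m / 0.8 = 0.1175.

run_rows(
  steps=[
    [[0,0,0,0,0,0.0625,0],[0,0,0,0,0,0.0975,0],[0,0,0,0,0,0.11,0],[0,0,0,0,0,0.1175,0],[0,0,0,0,0,0.1244,0],[0,0,0,0,0,0.1244,0]],
  ],
)

```text
clock: 7.48
eef_pos: [0.6182, -0.0235, 0.0849]
tool_rot: [0.998, 0.062, 0.001, -0.005]
ft_force: [-2.1, 1.0, 4.7]
grip_width: -0.0005
grasp_force: 2.4
```

To row units: -0.06 m / 0.8 = -0.075, -0.045 m / 0.8 = -0.0563.

run_rows(
  steps=[
    [[0,0,0,0,-0.0075,0.0013,0],[0,0,0,0,-0.0188,0.0013,0],[0,0,0,0,-0.0375,0.0013,0],[0,0,0,0,-0.0563,0.0013,0],[0,0,0,0,-0.075,0.0013,0]],
  ],
)

```text
clock: 8.1
eef_pos: [0.6117, 0.0366, 0.0843]
tool_rot: [0.998, 0.062, 0.002, -0.005]
ft_force: [3.7, -3.1, 4.6]
grip_width: -0.0001
grasp_force: 3.9
```

run_rows(
  steps=[
    [[0,0,0,0,-0.0188,0,0],[0,0,0,0,-0.0375,0,0],[0,0,0,0,-0.05,0,0],[0,0,0,0,-0.0575,0,0],[0,0,0,0,-0.0625,0,0],[0,0,0,0,-0.0625,0,0]],
  ],
)

```text
clock: 8.85
eef_pos: [0.6052, 0.0834, 0.0845]
tool_rot: [0.998, 0.065, 0.001, -0.007]
ft_force: [5.1, -0.8, 6.1]
grip_width: 0.0003
grasp_force: 2.9
```

To row units: -0.01 m / 0.8 = -0.0125, -0.005 m / 0.8 = -0.0063.

run_rows(
  steps=[
    [[0,0,0,0,-0.0063,0,0],[0,0,0,0,-0.0125,0,0],[0,0,0,0,-0.0125,0,0]],
  ],
)

```text
clock: 9.22
eef_pos: [0.605, 0.0848, 0.0845]
tool_rot: [0.998, 0.067, 0.001, -0.005]
ft_force: [5.4, -10.4, 4.3]
grip_width: 0.0
grasp_force: 7.8
```

Same force rise as on the near one, so the far jaw is at its stop. I'll lift clear and check.

To row units: -0.27 m / 0.8 = -0.3375, -0.22 m / 0.8 = -0.275.

run_rows(
  steps=[
    [[0,0,0,0,0.015,0,0],[0,0,0,0,0.02,-0.025,0],[0,0,0,0,0.02,-0.075,0],[0,0,0,0,0.02,-0.1375,0],[0,0,0,-0.075,0.02,-0.15,0],[0,0,0,-0.15,0.075,-0.15,0],[0,0,0,-0.2125,0.1375,-0.15,0],[0,0,0,-0.275,0.2,-0.15,0],[0,0,0,-0.3375,0.25,-0.15,0],[0,0,0,-0.3375,0.25,-0.15,0]],
  ],
)

```text
clock: 10.48
eef_pos: [0.3598, -0.1486, 0.1992]
tool_rot: [0.998, 0.068, -0.003, -0.011]
ft_force: [-0.2, 0.1, 0.4]
grip_width: 0.0004
grasp_force: 0.0
```

run_rows(
  steps=[
    [[0,0,0,0,0.075,0,0],[0,0,0,0,0.15,0,0],[0,0,0,0,0.15,0,0],[0,0,0,0,0.15,0,0]],
  ],
)

```text
clock: 10.98
eef_pos: [0.3789, -0.2661, 0.1972]
tool_rot: [0.998, 0.069, -0.002, -0.011]
ft_force: [0.1, 0.5, -0.4]
grip_width: -0.0001
grasp_force: 0.0
```

```bash
python3 - <<'E'
from h import *
cv2.imwrite('pics/t4.png',cv2.cvtColor(bot.camera('top'),4))
E
```

```text
(no output)
```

View pics/t4.png

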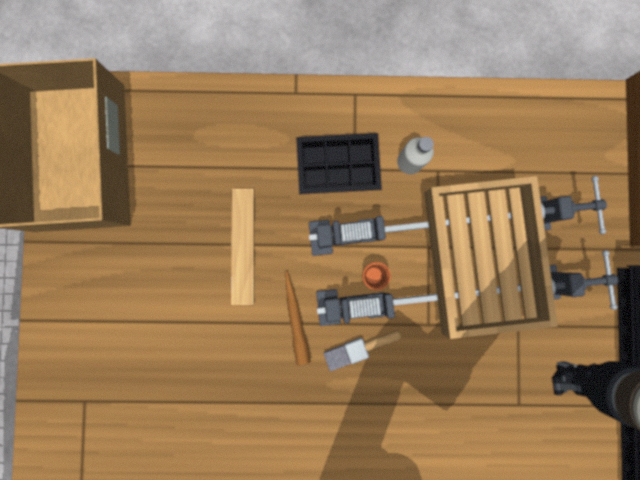

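Both jaws are back against their stops, with the plates at about (366,307) and (357,231). I'll check numerically that the flat and the bystanders have not shifted.

```bash
python3 - <<'E'
from h import *
a=cv2.imread('pics/top0.png',0).astype(np.float32);b=cv2.imread('pics/top4.png' if 0 else 'pics/t4.png',0).astype(np.float32)
for n,(x,y,w,h) in dict(flat=(455,175,75,90),pot=(360,260,32,30),brush=(322,333,50,38),glue=(395,132,42,42),slat=(225,185,35,125),dibber=(283,268,30,98),pack=(293,130,92,65)).items():
    r=cv2.matchTemplate(b[y-15:y+h+15,x-15:x+w+15],a[y:y+h,x:x+w],cv2.TM_CCOEFF_NORMED);_,v,_,l=cv2.minMaxLoc(r);print(n,l[0]-15,l[1]-15,round(v,3))
for uv in((366,307),(357,231)):print(plane('top',uv,.093))
E
```

```text
flat 0 0 0.974
pot 0 0 0.869
brush 0 0 0.97
glue 0 0 0.996
slat 0 0 0.997
dibber 0 0 0.979
pack 0 0 0.992
[0.46251878 0.04483252 0.093     ]
[0.60528041 0.06299002 0.093     ]
```

```bash
python3 - <<'E'
from h import *
P=[]
for f,W in(('top0',((388,212),(397,288))),('t4',((338,217),(347,293)))):
    h=cv2.cvtColor(cv2.imread(f'pics/{f}.png'),cv2.COLOR_BGR2HSV);m=((h[...,1]<50)&(h[...,2]>115)).astype(np.uint8)
    m=cv2.morphologyEx(m,cv2.MORPH_CLOSE,np.ones((3,3)))
    for x,y in W:
        N,l,s,c=cv2.connectedComponentsWithStats(m[y:y+28,x:x+38]);i=1+s[1:,4].argmax();print(f,s[i]);P.append(plane('top',c[i]+[x,y],.093))
for i in(0,1):print(np.linalg.norm(P[i+2]-P[i]))
E
```

```text
top0 [  2   4  32  21 539]
top0 [  2   4  32  21 546]
t4 [  3   4  32  21 553]
t4 [  2   5  33  20 560]
0.09393592976555398
0.09441760832268441
```

```bash
python3 -c "
from workcell import bot
print(bot.job_done())"
```

```text
the job is handed in; nothing more can be done
None
```

Both clamps are open: each jaw measured about 94 mm back and pushed firmly against its end stop. The flat and the other items show no shift in the top camera view, and the job is handed in; the hand-in returned no verdict.

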